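# Index the vial stage of a crimping station to the next hole

### The arm

A 7-joint arm with a two-finger parallel gripper is mounted at the origin on the work surface. World frame = base frame: x ahead of the robot, y to its left, z up, the work surface at z = 0. Lengths are in m, angles in rad, forces in N, time in s.
With the tool pointing down it reaches from about 0.425 to 0.8 m from the base axis. Payload 8.3 kg.
Tool frame: the origin (TCP) lies at the very end of the fingers, on their centre line; the grasp point (between the pads) lies 19 mm behind it (env.grip_depth is the z of the grasp point in the tool frame, in m); z points along the fingers, y is the direction in which the jaws open and shut (so a half turn about z gives the same grasp; the last joint's range is limited). The gripper opens to 85 mm and grips with 20 to 120 N. Pads are 22 mm wide; open, the fingers measure 114 mm over their backs; the gripper's body (76 mm by 85 mm) begins 54 mm behind the grasp point. The pads swing forward as they close: fully open they stand 13 mm farther back than shut.
Start: joints at [1.237, 0.383, 0.016, 1.37, -0.006, 1.388, -0.046], TCP at [0.167, -0.602, 0.231] pointing down, gripper open.
Joint ranges: [-2.95, 2.95], [-0.25, 2.06], [-1.52, 1.56], [0.18, 2.33], [-1.44, 4.58], [0.02, 2.06], [-3.01, 3.01]. Speed limits (rad/s): [2.39, 2.39, 3.01, 3.01, 3.14, 3.14, 3.14].

### API

Orientations are given as a unit quaternion [w, x, y, z].
In Python, from workcell import env gives the robot as it stands.
- The arm moves only by the tool move_arm, never from a script. Its argument "motion" is a list of rows, each a list of 3 entries, a list of its own where there are three numbers: the shift along the tool's x, y, z in m, then the turn, a rotation vector about the tool's x, y, z in rad, then the finger opening in m, from 0 to 0.0854. In form: [[[tx, ty, tz], [ax, ay, az], gripper], ...]. A call has 1 to 20 rows; each row shifts and turns the pose as measured when the row begins, along the tool's axes as they then stand; what a row does not reach is not made up. A row lasts 1/8 s, in which the tool goes at most 62.5 mm and 10.7 degrees, less where a joint would pass 70% of its speed; a pose out of reach is approached as far as the arm can. A call with a gripper value outside its range is refused whole. The fingers move at their own pace and stop on an object; "squeeze" is the grip in N (left out, the last holds). Time passes only in rows, so rows that do not move let the fingers close. It gives the time, the measured TCP pose, the force and the opening at its end, in the units of the state.
- env.observe(): the state, without advancing time (a new reading comes with each control period).
- env.camera(name): name is "scene" or "top" or "wrist"; returns a dict with "image" (384x512x3 uint8, red, green, blue), "fx", "fy", "cx", "cy" (pixels), "pose" (4x4, takes a point from camera to world coordinates); the wrist camera has in their place "mount" (4x4, takes a point from camera to tool coordinates, whose origin is the TCP and whose axes are the flange's). Camera axes: x right, y down, z forward; pixel columns grow to the right and rows downward; lengths in m; the calibration is good to about 2 mm. The wrist camera is an equidistant fisheye: a pixel r from the principal point sees the ray r / f radians off the axis. A picture is of the moment at which its call begins: read the wrist's pose just before it. There is no depth.
- env.finish_job(): hands the job in, once; it reports no verdict.
The state is a dict: "time": time; "q": joint angles; "qvel": joint speeds; "effort": joint torques, N m; "eef_pos": TCP position; "tool_rot": TCP orientation; "force": force on the tool from outside, world axes, zero at the start; "ft_torque": the same for the moment, N m; "gripper_width": finger opening in m.
Only numpy, scipy, OpenCV 4.12 (cv2) and the standard library are available. Lean on these libraries where they do the work, as an engineer would, in place of code of your own. Each camera call takes 0.05 s, during which the arm holds its last target. There are 200 camera calls.

### The job

The vial with the orange cap is the next one to be crimped. Pull up the spring index plunger on the arm of the rotary stage, swing the stage one hole round to the side that brings the orange vial under the press head, let the pin drop fully home in that hole so that the stage is locked, and let go. Feel for the hole and do not force the arm sideways against the pin or press hard on the plunger; leave the vials standing in their nests and the things on the bench where they are.

Things in the scene. Friction and masses are not known exactly. Their poses are not given: they have to be found in the camera images.
- station: Fixed vial crimping station: white bed 420 x 300 mm (its x, y), top 26 mm up; rotary stage on a bearing; curved index sector on the robot's side; press column on the far side (press body 58 mm wide, underside 204 mm up, over the vials). Origin on the bench under the stage's vertical pivot; x from pivot to press, z up.
- stage (a joint): Rotary stage: aluminium disc 180 mm across, top 70 mm up, with an arm 34 mm wide out over the sector. Radians, 0 = pin in the home hole (start); positive counter-clockwise from above, the arm then swings to the station's -y (robot's right); ends at -0.74 and 0.74. Takes about 1.5 N at the knob to turn, 3 N with the pin riding; stays where left.
- plunger (a joint): Index plunger in the arm's end, 160 mm from the pivot: lift of knob and pin in m; 0 = fully home in a hole, 0.008 = pin end riding on the sector, 0.0125 = end stop. A spring pushes it down with 6 N at 0, 9 N at 0.008, 11 N at the end stop; greased, it snaps back 8 mm in about 0.05 s; it does not stay up by itself.
- knob (a point): Centre of the plunger's black pull knob, a plain upright cylinder 28 mm across, 24 mm high, red dot on top, at the end of the stage's arm; 109 mm above the bench when home. Rises with the plunger, goes round with the stage. The plunger's body, 23 mm across, ends 9 mm under the home knob; the arm's top is 27 mm under it. Nothing else at its height within 100 mm.
- pin: The plunger's flat-ended steel pin, 10 mm across; origin at the middle of its lower end. Home, it reaches 8 mm into the 11 mm hole. Its load (side load in a hole, or pressing on the sector) must stay under 35 N; the spring alone makes 9 N.
- press_axis (a point): Middle of the mouth of the press's crimping bell (33 mm across), 138 mm above the bench, 62 mm from the pivot along the station's x. The vial to be crimped must stand under it.
- vial_orange: Glass vial with an orange cap, 23 mm across, 45 mm high, 25 g, loose in a black ring nest 13 mm deep on the stage; origin under its centre, z up. Three nests lie 62 mm from the pivot, 30 degrees apart; it starts in the right or left one (station's -y or +y). Swinging the arm to the right brings the right vial under the press, to the left the left one.
- vial_blue: The same vial with a blue cap, already crimped, in the middle nest, under the press at the start.
- vial_white: The same vial with a white cap, in the nest on the other side from the orange one.
- jar: Clear jar with a dark brown lid, 76 mm across, 105 mm high, on the bench to the station's left; leave alone. Origin under its centre.
- cap_tray: Open steel tray 100 x 75 x 30 mm on the bench to the station's right; leave alone. Origin under its centre.
- flask: Amber bottle with a white cap, 52 mm across, 100 mm high, on the bench to the station's right, nearer the robot than the tray; leave alone. Origin under its centre.
- home_hole (a point): Mouth of the home hole in the sector, 160 mm from the pivot on the station's -x, 56 mm above the bench. The sector's top is flat; one more 11 mm hole, a brass bush in a dark carrier flush with the top, lies either side on the same circle. The carriers were clamped by hand, so these holes are between 25 and 35 degrees (0.436 to 0.611 rad) from home: find by feel. The pin slides easily on the top.

How it is judged:
By the outcome, as a careful person would: the job done as asked, in the order asked, and still so for the second after the job is handed in, with the robot touching nothing.
It also fails if it takes over 67 s, if anything falls off the work surface, if the arm or the gripper's body presses on something with over 40 N, if the wrist force passes 120 N, or if a joint passes its speed limit or range.

## Working session

There is one attempt and no reset: what is moved stays moved. The work goes in short steps, Python scripts to look and compute and a tool call to move; the robot and the scene stay as the last step left them, time stands still between calls to the robot, and variables do not carry over. Pictures are saved under pics/ and viewed, about 8 in all and at most 12, crops included, and the job is handed in when it is done.

Besides the shell and the picture viewer there is one more tool, called after "Emit:" by a JSON object that holds its "name" and its "arguments". move_arm: Moves the arm, as the interface text tells. Its arguments: {"type":"object","properties":{"motion":{"type":"array"},"squeeze":{"type":"number"}},"required":["motion"]}

```bash
mkdir -p pics; ls; python3 - <<'E'
from workcell import env
import cv2, numpy as np
s=env.observe(); print(s['time'],s['eef_pos'],s['tool_rot'],s['force'],s['gripper_width'],env.grip_depth)
ims=[]
for n in('scene','top'):
    c=env.camera(n); cv2.imwrite(f'pics/{n}0.png',c['image'][:,:,::-1]); ims.append(c['image'][:,:,::-1])
    print(n,c['fx'],c['fy'],c['cx'],c['cy'],np.round(c['pose'],4).tolist())
cv2.imwrite('pics/both.png',np.vstack([cv2.resize(i,(400,300)) for i in ims]))
E
```

```text
pics
0.0 [ 0.1670777  -0.60172817  0.23026504] [-9.76777954e-04  9.90847313e-01  1.34983790e-01 -1.60062052e-04] [ 0.42610924 -0.59918574  0.09929304] 0.0857660537922855 -0.0187
scene 434.2997641305385 434.2997641305385 250.5981932430265 192.9004565891351 [[0.5815, 0.6107, -0.5374, 1.0509], [0.8134, -0.4253, 0.3968, -0.3465], [0.0138, -0.6679, -0.7441, 0.8007], [0.0, 0.0, 0.0, 1.0]]
top 415.8060535720276 415.8060535720276 259.19057407311755 197.7994020652818 [[-0.0856, -0.9686, 0.2336, 0.315], [-0.9963, 0.0838, -0.018, 0.0348], [-0.0021, -0.2343, -0.9722, 1.1684], [0.0, 0.0, 0.0, 1.0]]
```

View pics/top0.png

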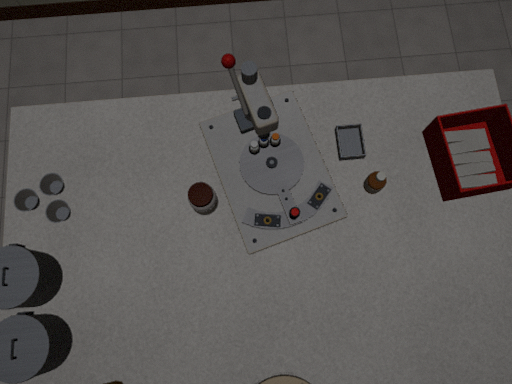

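View pics/scene0.png

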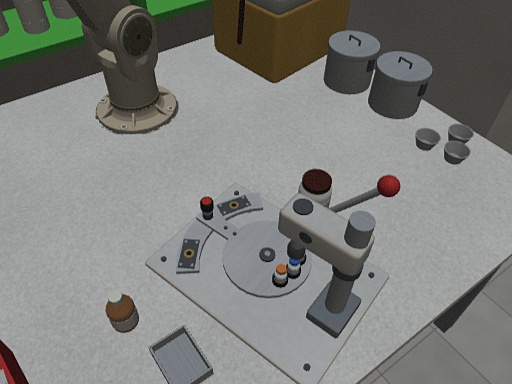

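The top view shows the orange cap at (275,139), right of blue (264,141), with white at (253,147). The knob's red dot is at (294,212), and the right-hand carrier bush is near (319,196). So the arm swings to the right, which is positive. Next I'll measure these.

```bash
cat > h.py <<'E'
import cv2, numpy as np
from workcell import env
from scipy.spatial.transform import Rotation as R
def ray(c,u,v,z):
    P=np.array(c['pose']); d=P[:3,:3]@[(u-c['cx'])/c['fx'],(v-c['cy'])/c['fy'],1]; o=P[:3,3]
    return o+d*(z-o[2])/d[2]
def blobs(im,lo,hi,box=None):
    h=cv2.cvtColor(im,cv2.COLOR_RGB2HSV); m=cv2.inRange(h,lo,hi)
    n,l,st,ce=cv2.connectedComponentsWithStats(m)
    return [(np.round(ce[i],1).tolist(),int(st[i,4])) for i in range(1,n) if st[i,4]>=3 and (box is None or box[0]<ce[i][0]<box[2] and box[1]<ce[i][1]<box[3])]
def rot(s):
    w,x,y,z=s['tool_rot']; return R.from_quat([x,y,z,w])
E
python3 - <<'E'
from h import *
c=env.camera('top'); im=c['image']; 
print('red',blobs(im,(0,150,80),(6,255,255),(200,90,350,260)))
print('brass',blobs(im,(10,100,60),(28,255,255),(200,90,350,260)))
print('blue',blobs(im,(100,120,60),(125,255,255),(200,90,350,260)))
s=env.camera('scene');
print('sred',blobs(s['image'],(0,150,80),(6,255,255),(180,180,260,230)))
print('sbrass',blobs(s['image'],(10,100,60),(28,255,255),(140,180,320,300)))
big=lambda i,b:cv2.resize(i[b[1]:b[3],b[0]:b[2],::-1],None,fx=5,fy=5,interpolation=cv2.INTER_CUBIC)
cv2.imwrite('pics/c1.png',cv2.resize(big(im,(195,115,350,255)),(750,580)))
for n,u,v,z in[('pivot',271.5,162,.075),('red',294,212,.121),('hL',267,220,.056),('hR',319,196,.056)]: print(n,ray(c,u,v,z).round(4))
E
```

```text
red [([294.7, 211.3], 45)]
brass [([275.1, 135.9], 38), ([318.8, 196.0], 33), ([267.0, 220.0], 34)]
blue []
sred [([206.1, 200.6], 54)]
sbrass [([233.6, 204.8], 38), ([188.5, 252.7], 53), ([281.2, 268.7], 81)]
pivot [ 0.6761 -0.028   0.075 ]
red [ 0.5215 -0.0705  0.121 ]
hL [ 0.5186 -0.0016  0.056 ]
hR [ 0.5732 -0.1503  0.056 ]
```

View pics/c1.png

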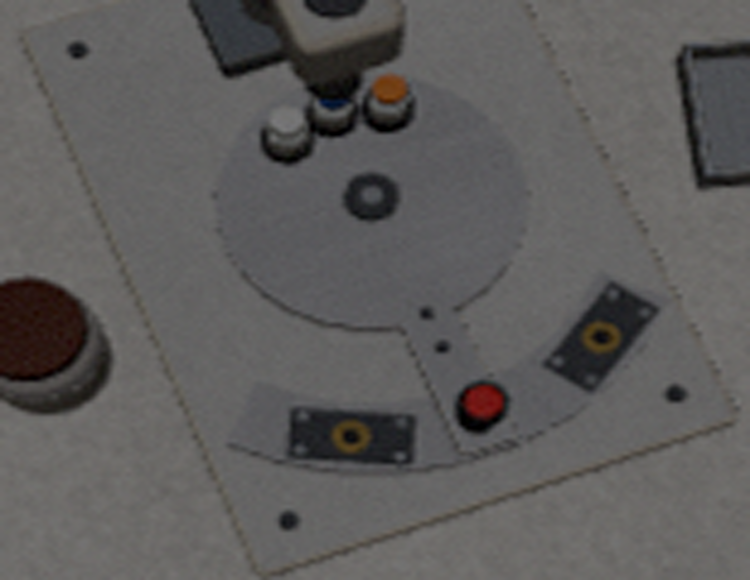

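```bash
python3 - <<'E'
from h import *
c=env.camera('top'); s=env.camera('scene')
def tri(a,b):
    A=[];B=[]
    for cam,(u,v) in((c,a),(s,b)):
        P=np.array(cam['pose']); d=P[:3,:3]@[(u-cam['cx'])/cam['fx'],(v-cam['cy'])/cam['fy'],1]; d/=np.linalg.norm(d)
        M=np.eye(3)-np.outer(d,d); A.append(M);B.append(M@P[:3,3])
    return np.linalg.lstsq(np.vstack(A),np.hstack(B),rcond=None)[0]
k=tri((294.7,211.3),(206.1,200.6)); L=tri((267,220),(233.6,204.8)); Rr=tri((318.8,196),(188.5,252.7))
print(k.round(4),L.round(4),Rr.round(4)); kt=ray(c,294.7,211.3,.121);ks=ray(s,206.1,200.6,.121);print(kt.round(4),ks.round(4))
p=[np.array(x)[:2] for x in(k,L,Rr)]
# circle
A=np.array([[2*x[0],2*x[1],1] for x in p]); q=np.linalg.solve(A,[x@x for x in p]); piv=q[:2]; print('piv',piv,np.sqrt(q[2]+piv@piv))
for pv in(piv,ray(c,271.6,162.4,.073)[:2]):
    a=[np.arctan2(*(pv-x)[::-1]) for x in p]; print(pv.round(4),a,a[2]-a[0],a[1]-a[0],[np.linalg.norm(x-pv).round(4) for x in p])
o=env.observe(); print('tool shift',rot(o).inv().apply([k[0],k[1],.20]-o['eef_pos']))
E
```

```text
[ 0.5237 -0.0721  0.1199] [ 0.5191 -0.0013  0.0544] [ 0.5736 -0.1495  0.0553]
[ 0.5232 -0.0725  0.121 ] [ 0.5249 -0.072   0.121 ]
piv [ 0.67976585 -0.0264173 ] 0.16257689566039815
[ 0.6798 -0.0264] [np.float64(0.28453960816135154), np.float64(-0.15513566010916366), np.float64(0.858911775428967)] 0.5743721672676154 -0.4396752682705152 [np.float64(0.1626), np.float64(0.1626), np.float64(0.1626)]
[ 0.6756 -0.0283] [np.float64(0.2804134317646823), np.float64(-0.17102550809207298), np.float64(0.8710275877049798)] 0.5906141559402975 -0.4514389398567553 [np.float64(0.158), np.float64(0.1588), np.float64(0.1584)]
tool shift [ 0.4853586  -0.41524316  0.03122271]
```

Emit:
{"name": "move_arm", "arguments": {"motion": [[[0.0375, -0.032, 0.0], [0, 0, 0], 0.085], [[0.0375, -0.032, 0.0], [0, 0, 0], 0.085], [[0.0375, -0.032, 0.0], [0, 0, 0], 0.085], [[0.0375, -0.032, 0.0], [0, 0, 0], 0.085], [[0.0375, -0.032, 0.0], [0, 0, 0], 0.085], [[0.0375, -0.032, 0.0], [0, 0, 0], 0.085], [[0.0375, -0.032, 0.0], [0, 0, 0], 0.085], [[0.0375, -0.032, 0.0], [0, 0, 0], 0.085], [[0.0375, -0.032, 0.0], [0, 0, 0], 0.085], [[0.0375, -0.032, 0.0], [0, 0, 0], 0.085], [[0.0375, -0.032, 0.0], [0, 0, 0], 0.085], [[0.0375, -0.032, 0.0], [0, 0, 0], 0.085], [[0.0375, -0.032, 0.0], [0, 0, 0], 0.085], [[0.0, 0.0, 0.0], [0, 0, 0], 0.085]], "squeeze": 20}}

```text
time: 2.05
eef_pos: [0.536, -0.0542, 0.2307]
tool_rot: [0.001, 0.991, 0.134, 0.001]
force: [0.4, -0.0, -0.6]
gripper_width: 0.0857
```

```bash
cat >> h.py <<'E'
def wray(o,c,u,v,z):
    f=c['fx']; x=u-c['cx'];y=v-c['cy']; r=np.hypot(x,y); t=r/f
    d=np.array([np.sin(t)*x/max(r,1e-9),np.sin(t)*y/max(r,1e-9),np.cos(t)]); M=np.array(c['mount'])
    Rr=rot(o).as_matrix(); d=Rr@(M[:3,:3]@d); p=np.array(o['eef_pos'])+Rr@M[:3,3]
    return p+d*(z-p[2])/d[2]
E
python3 - <<'E'
from h import *
o=env.observe(); c=env.camera('wrist'); im=c['image']; cv2.imwrite('pics/w1.png',im[:,:,::-1])
for (uv,n) in blobs(im,(0,150,60),(6,255,255)): print('red',uv,n,wray(o,c,*uv,.121).round(4))
for (uv,n) in blobs(im,(10,100,50),(28,255,255)): 
    if n>15: print('brass',uv,n,wray(o,c,*uv,.056).round(4))
print(o['eef_pos'],np.round(c['mount'],3).tolist())
E
```

```text
red [268.4, 205.6] 354 [ 0.523  -0.0725  0.121 ]
brass [344.1, 160.4] 180 [ 0.5741 -0.1504  0.056 ]
brass [458.0, 174.4] 713 [ 0.6056 -0.3159  0.056 ]
brass [203.9, 172.1] 192 [ 0.5186 -0.002   0.056 ]
brass [497.7, 354.7] 239 [ 0.2628 -0.7459  0.056 ]
[ 0.53601488 -0.05418248  0.23070882] [[0.0, -0.947, -0.322, 0.083], [1.0, 0.0, 0.0, 0.001], [-0.0, -0.322, 0.947, -0.143], [0.0, 0.0, 0.0, 1.0]]
```

View pics/w1.png

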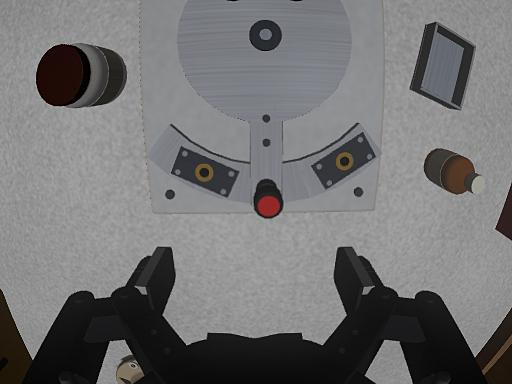

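Emit:
{"name": "move_arm", "arguments": {"motion": [[[-0.0087, 0.0071, 0.02], [0, 0, 0], 0.05], [[-0.0087, 0.0071, 0.02], [0, 0, 0], 0.05], [[0, 0, 0.02], [0, 0, 0], 0.05], [[0, 0, 0.02], [0, 0, 0], 0.05], [[0, 0, 0.01], [0, 0, 0], 0.05], [[0, 0, 0], [0, 0, 0], 0.05]]}}

```text
time: 2.85
eef_pos: [0.5194, -0.0851, 0.1389]
tool_rot: [0.004, 0.992, 0.126, 0.0]
force: [0.4, 0.1, 0.2]
gripper_width: 0.0498
```

```bash
python3 - <<'E'
from h import *
from scipy.optimize import least_squares
o=env.observe(); c=env.camera('wrist'); im=c['image']; cv2.imwrite('pics/w2.png',im[:,:,::-1])
for (uv,n) in blobs(im,(0,150,60),(6,255,255)):
    p=wray(o,c,*uv,.121); print('red',uv,n,p.round(4),'tool',rot(o).inv().apply(p-o['eef_pos']).round(4))
for (uv,n) in blobs(im,(10,100,50),(28,255,255)): 
    if n>15: print('brass',uv,n,wray(o,c,*uv,.056).round(4))
print(o['eef_pos'],o['gripper_width'],o['force'])
P=np.array([[.523,-.0725],[.574,-.1502],[.5187,-.0018]])
r=least_squares(lambda v:np.linalg.norm(P-v,axis=1)-.16,[.676,-.028]); pv=r.x
a=[np.arctan2(*(pv-x)[::-1]) for x in P]; print(pv,r.fun,a,a[1]-a[0],a[2]-a[0])
E
```

```text
red [233.0, 224.4] 799 [ 0.523  -0.0721  0.121 ] tool [ 0.0067 -0.0118  0.0178]
brass [347.8, 154.8] 367 [ 0.5736 -0.1503  0.056 ]
brass [494.0, 172.0] 1214 [ 0.6059 -0.3174  0.056 ]
brass [153.5, 174.3] 349 [ 0.5188 -0.0018  0.056 ]
brass [503.4, 374.2] 113 [ 0.2684 -0.6782  0.056 ]
[ 0.51935251 -0.08507823  0.138876  ] 0.04975673737970513 [0.38639872 0.06022236 0.17090678]
[ 0.67659069 -0.02745773] [ 5.90698749e-05 -2.96431622e-05 -3.81663635e-05] [np.float64(0.2852635075181798), np.float64(0.8745911500846808), np.float64(-0.16109492325475758)] 0.589327642566501 -0.44635843077293735
```

Emit:
{"name": "move_arm", "arguments": {"motion": [[[0.0065, -0.0118, 0.0], [-0.007, 0, -0.033], 0.045], [[0, 0, 0.0], [0, 0, 0], 0.045], [[0, 0, 0], [0, 0, 0], 0.045]]}}

```text
time: 3.28
eef_pos: [0.5246, -0.0706, 0.1413]
tool_rot: [0.008, 0.99, 0.144, 0.003]
force: [-0.3, -0.5, 0.8]
gripper_width: 0.0451
```

```bash
cat > t.py <<'E'
from h import *
o=env.observe(); q=rot(o); k=np.array([.523,-.0723,.092]); d=q.inv().apply(k-o['eef_pos']); X=q.as_matrix()
print(o['time'],np.round(o['eef_pos'],4),'shift',d.round(4),'yaw',np.arctan2(X[1,0],X[0,0]).round(4),'z axis',X[:,2].round(4),np.round(o['force'],1),o['gripper_width'])
E
python3 t.py
```

```text
3.275 [ 0.5246 -0.0706  0.1413] shift [-0.0021  0.0004  0.0493] yaw 0.2895 z axis [ 0.0076 -0.0153 -0.9999] [-0.3 -0.5  0.8] 0.04512209879075784
```

Emit:
{"name": "move_arm", "arguments": {"motion": [[[-0.002, 0.0003, 0.012], [0.016, -0.003, 0], 0.045], [[0, 0, 0.012], [0, 0, 0], 0.045], [[0, 0, 0.012], [0, 0, 0], 0.045], [[0, 0, 0.008], [0, 0, 0], 0.045], [[0, 0, 0], [0, 0, 0], 0.045], [[0, 0, 0], [0, 0, 0], 0.045]]}}

```text
time: 4.03
eef_pos: [0.5219, -0.0722, 0.0932]
tool_rot: [-0.0, 0.99, 0.144, -0.001]
force: [0.8, -0.1, -0.8]
gripper_width: 0.0452
```

```bash
python3 t.py
```

```text
4.025 [ 0.5219 -0.0722  0.0932] shift [0.001  0.0004 0.0012] yaw 0.2886 z axis [-2.2e-03  5.0e-04 -1.0e+00] [ 0.8 -0.1 -0.8] 0.04521746636652396
```

Emit:
{"name": "move_arm", "arguments": {"motion": [[[0.001, 0.0004, 0], [0, 0, 0], 0.034], [[0, 0, 0], [0, 0, 0], 0.03], [[0, 0, 0], [0, 0, 0], 0.03]]}}

```text
time: 4.4
eef_pos: [0.5237, -0.0722, 0.0941]
tool_rot: [-0.0, 0.99, 0.144, -0.0]
force: [0.3, 0.3, -0.7]
gripper_width: 0.0303
```

Emit:
{"name": "move_arm", "arguments": {"motion": [[[0, 0, 0], [0, 0, 0], 0.024], [[0, 0, 0], [0, 0, 0], 0.022], [[0, 0, 0], [0, 0, 0], 0.022]], "squeeze": 20}}

```text
time: 4.78
eef_pos: [0.5237, -0.0719, 0.0943]
tool_rot: [-0.0, 0.99, 0.144, -0.0]
force: [0.6, 0.6, -0.3]
gripper_width: 0.0275
```

```bash
python3 t.py
```

```text
4.775 [ 0.5237 -0.0719  0.0943] shift [-0.0008  0.0002  0.0023] yaw 0.2891 z axis [-5.e-04  3.e-04 -1.e+00] [ 0.6  0.6 -0.3] 0.0275290767379623
```

Emit:
{"name": "move_arm", "arguments": {"motion": [[[0, 0, 0], [0, 0, 0], 0.02], [[0, 0, -0.003], [0, 0, 0], 0.02], [[0, 0, -0.003], [0, 0, 0], 0.02], [[0, 0, -0.002], [0, 0, 0], 0.02], [[0, 0, 0], [0, 0, 0], 0.02]], "squeeze": 40}}

```text
time: 5.4
eef_pos: [0.5236, -0.0718, 0.101]
tool_rot: [-0.001, 0.99, 0.144, -0.001]
force: [3.8, 0.4, -9.3]
gripper_width: 0.0269
```

```bash
python3 t.py
```

```text
5.4 [ 0.5236 -0.0718  0.101 ] shift [-0.0007  0.0003  0.009 ] yaw 0.2892 z axis [-0.0012  0.0013 -1.    ] [ 3.8  0.4 -9.3] 0.026854176166786817
```

Emit:
{"name": "move_arm", "arguments": {"motion": [[[0, 0, -0.003], [0, 0, 0], 0.02], [[0, 0, -0.0015], [0, 0, 0], 0.02], [[0, 0, 0], [0, 0, 0], 0.02]]}}

```text
time: 5.78
eef_pos: [0.5236, -0.0718, 0.1049]
tool_rot: [-0.001, 0.99, 0.144, -0.001]
force: [4.9, 0.6, -10.3]
gripper_width: 0.0268
```

```bash
python3 - <<'E'
from h import *
o=env.observe(); c=env.camera('wrist'); im=c['image']
for (uv,n) in blobs(im,(0,150,60),(6,255,255)):
    if n>100: print(uv,n,[wray(o,c,*uv,z).round(4) for z in(.121,.131)])
E
python3 t.py
```

```text
[254.0, 278.1] 1151 [array([ 0.5158, -0.0749,  0.121 ]), array([ 0.5227, -0.0729,  0.131 ])]
5.825 [ 0.5235 -0.0718  0.1049] shift [-0.0007  0.0004  0.0129] yaw 0.2892 z axis [-0.0015  0.0017 -1.    ] [  5.2   1.1 -11.9] 0.026802018568106833
```

Emit:
{"name": "move_arm", "arguments": {"motion": [[[0.0, 0.0032, 0], [0, 0, -0.02], 0.02], [[0.0001, 0.005, 0], [0, 0, -0.03], 0.02], [[0.0001, 0.005, 0], [0, 0, -0.03], 0.02], [[0.0001, 0.005, 0], [0, 0, -0.03], 0.02], [[0, 0, 0], [0, 0, 0], 0.02]]}}

```text
time: 6.45
eef_pos: [0.5296, -0.0888, 0.1041]
tool_rot: [-0.002, 0.979, 0.202, -0.001]
force: [5.4, 0.7, -10.4]
gripper_width: 0.0266
```

```bash
cat > a.py <<'E'
from h import *
o=env.observe(); q=rot(o); X=q.as_matrix(); pv=np.array([.6766,-.0275]); d=pv-np.array(o['eef_pos'])[:2]
th=np.arctan2(d[1],d[0])-.2853; e=np.array([np.cos(th+.2853),np.sin(th+.2853)]); F=np.array(o['force'])
print('t',o['time'],'theta',th.round(4),'R',np.linalg.norm(d).round(4),'z',np.round(o['eef_pos'][2],4),'yawerr',(np.arctan2(X[1,0],X[0,0])-th-.2853).round(4),'tilt',X[:2,2].round(4),'F in/tangR/z',(F[:2]@e).round(1),(F[:2]@[e[1],-e[0]]).round(1),F[2].round(1),'w',np.round(o['gripper_width'],4))
E
python3 a.py
```

```text
t 6.45 theta 0.1096 R 0.1593 z 0.1041 yawerr 0.0122 tilt [-0.0029  0.0034] F in/tangR/z 5.2 1.4 -10.4 w 0.0266
```

Emit:
{"name": "move_arm", "arguments": {"motion": [[[0.0001, 0.0056, -0.0001], [0, 0, -0.033], 0.02], [[0.0001, 0.0064, -0.0001], [0, 0, -0.04], 0.02], [[0.0001, 0.0064, -0.0001], [0, 0, -0.04], 0.02], [[0.0001, 0.0064, -0.0001], [0, 0, -0.04], 0.02], [[0.0001, 0.0064, -0.0001], [0, 0, -0.04], 0.02], [[0, 0, 0], [0, 0, 0], 0.02]]}}

```text
time: 7.2
eef_pos: [0.5446, -0.1164, 0.1034]
tool_rot: [-0.003, 0.954, 0.3, -0.001]
force: [5.5, 0.0, -9.7]
gripper_width: 0.0269
```

```bash
python3 a.py
```

```text
t 7.2 theta 0.3075 R 0.1592 z 0.1034 yawerr 0.0166 tilt [-0.0047  0.0057] F in/tangR/z 4.6 3.0 -9.7 w 0.0269
```

Emit:
{"name": "move_arm", "arguments": {"motion": [[[0.0001, 0.0056, -0.001], [-0.007, 0, -0.029], 0.02], [[0.0001, 0.0064, -0.0003], [0, 0, -0.037], 0.02], [[0.0001, 0.0064, -0.0002], [0, 0, -0.037], 0.02], [[0.0001, 0.0064, -0.0002], [0, 0, -0.04], 0.02], [[0.0001, 0.0048, -0.0001], [0, 0, -0.03], 0.02], [[0, 0, 0], [0, 0, 0], 0.02]]}}

```text
time: 7.95
eef_pos: [0.5632, -0.1391, 0.1037]
tool_rot: [-0.002, 0.922, 0.387, -0.001]
force: [5.3, 1.5, -10.0]
gripper_width: 0.0266
```

```bash
python3 a.py
```

```text
t 7.95 theta 0.492 R 0.1592 z 0.1037 yawerr 0.0179 tilt [-0.0039  0.002 ] F in/tangR/z 4.9 2.6 -10.0 w 0.0266
```

Emit:
{"name": "move_arm", "arguments": {"motion": [[[0.0001, 0.0048, 0], [0, 0, -0.03], 0.02], [[0, 0.0032, 0], [0, 0, -0.02], 0.02], [[0, 0, 0.0008], [0, 0, 0], 0.02], [[0, 0, 0.0008], [0, 0, 0], 0.02], [[0, 0, 0], [0, 0, 0], 0.02]]}}

```text
time: 8.57
eef_pos: [0.5694, -0.1451, 0.1025]
tool_rot: [-0.002, 0.911, 0.412, -0.001]
force: [2.9, 1.7, -9.6]
gripper_width: 0.0266
```

```bash
python3 a.py
```

```text
t 8.575 theta 0.5463 R 0.1591 z 0.1025 yawerr 0.0176 tilt [-0.0039  0.0016] F in/tangR/z 3.3 1.0 -9.6 w 0.0266
```

Emit:
{"name": "move_arm", "arguments": {"motion": [[[0, 0, 0.0003], [0, 0, 0], 0.029], [[0, 0, 0], [0, 0, 0], 0.031], [[0, 0, 0], [0, 0, 0], 0.031], [[0, 0, 0], [0, 0, 0], 0.031]], "squeeze": 20}}

```text
time: 9.07
eef_pos: [0.57, -0.1468, 0.1047]
tool_rot: [0.0, 0.911, 0.412, -0.001]
force: [-0.9, 0.6, -1.2]
gripper_width: 0.031
```

```bash
python3 a.py; python3 - <<'E'
from h import *
o=env.observe(); c=env.camera('wrist'); im=c['image']
for (uv,n) in blobs(im,(0,150,60),(6,255,255)):
    if n>100: 
        for z in(.121,.129):
            p=wray(o,c,*uv,z); d=np.array([.6766,-.0275])-p[:2]; print(uv,n,p.round(4),np.arctan2(d[1],d[0])-.2853,np.linalg.norm(d))
E
```

```text
t 9.075 theta 0.5561 R 0.1599 z 0.1047 yawerr 0.0071 tilt [-0.0014 -0.0017] F in/tangR/z -0.2 -1.0 -1.2 w 0.031
[250.7, 273.8] 1143 [ 0.5652 -0.1503  0.121 ] 0.5488009138985765 0.1658323415538257
[250.7, 273.8] 1143 [ 0.569  -0.1462  0.129 ] 0.548964500842225 0.16024979358452568
```

Emit:
{"name": "move_arm", "arguments": {"motion": [[[0, 0.0005, 0.002], [0, 0, 0], 0.031], [[0, 0.0008, 0.002], [0, 0, -0.004], 0.031], [[0, 0.0008, 0], [0, 0, -0.005], 0.031], [[0, 0.0008, 0], [0, 0, -0.005], 0.031], [[0, 0, 0], [0, 0, 0], 0.031]]}}

```text
time: 9.75
eef_pos: [0.5707, -0.1464, 0.1002]
tool_rot: [-0.001, 0.908, 0.419, -0.002]
force: [-2.7, 0.8, 1.9]
gripper_width: 0.031
```

```bash
cat > k.py <<'E'
from h import *
o=env.observe(); c=env.camera('wrist'); im=c['image']
for (uv,n) in blobs(im,(0,150,60),(6,255,255)):
    if n>100: 
        for z in(.121,.129):
            p=wray(o,c,*uv,z); d=np.array([.6766,-.0275])-p[:2]; print('knob',z,uv,n,'theta',np.round(np.arctan2(d[1],d[0])-.2853,4),'R',np.linalg.norm(d).round(4))
E
python3 a.py; python3 k.py
```

```text
t 9.75 theta 0.5578 R 0.1593 z 0.1002 yawerr 0.0226 tilt [-0.0056  0.0006] F in/tangR/z -1.2 -2.6 1.9 w 0.031
knob 0.121 [250.3, 280.4] 1166 theta 0.5508 R 0.1661
knob 0.129 [250.3, 280.4] 1166 theta 0.5507 R 0.1603
```

Emit:
{"name": "move_arm", "arguments": {"motion": [[[0, 0.0015, 0], [0, 0, 0], 0.031], [[0, 0.0015, 0], [0, 0, -0.004], 0.031], [[0, 0.0015, 0], [0, 0, -0.004], 0.031]]}}

```text
time: 10.18
eef_pos: [0.5711, -0.1466, 0.1]
tool_rot: [-0.004, 0.906, 0.424, -0.005]
force: [-9.3, 4.0, 8.1]
gripper_width: 0.0311
```

```bash
python3 a.py; python3 k.py
```

```text
t 10.175 theta 0.5607 R 0.1592 z 0.1 yawerr 0.03 tilt [-0.0129  0.0035] F in/tangR/z -3.1 -9.6 8.1 w 0.0311
knob 0.121 [249.7, 280.8] 1172 theta 0.553 R 0.1661
knob 0.129 [249.7, 280.8] 1172 theta 0.5531 R 0.1602
```

Emit:
{"name": "move_arm", "arguments": {"motion": [[[0, -0.001, -0.002], [0.0, 0, 0.01], 0.031], [[0, 0, 0], [0, 0, 0], 0.031]]}}

```text
time: 10.48
eef_pos: [0.5708, -0.1466, 0.102]
tool_rot: [-0.004, 0.908, 0.419, -0.005]
force: [-1.4, 1.5, 1.7]
gripper_width: 0.031
```

```bash
python3 a.py; python3 k.py; python3 - <<'E'
from h import *
c=env.camera('wrist'); cv2.imwrite('pics/w3.png',c['image'][:,:,::-1])
E
```

```text
t 10.475 theta 0.5591 R 0.1593 z 0.102 yawerr 0.0211 tilt [-0.0119  0.003 ] F in/tangR/z 0.2 -2.0 1.7 w 0.031
knob 0.121 [250.5, 278.3] 1143 theta 0.5531 R 0.1661
knob 0.129 [250.5, 278.3] 1143 theta 0.5534 R 0.1603
```

View pics/w3.png

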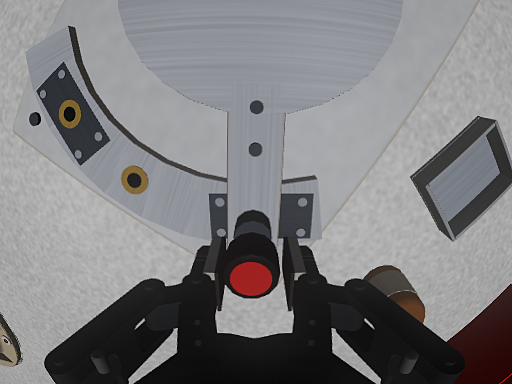

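Emit:
{"name": "move_arm", "arguments": {"motion": [[[0, -0.0005, 0], [-0.011, 0.0055, 0.012], 0.031], [[0, 0.0012, -0.0003], [0, 0, 0], 0.031], [[0, 0.0015, -0.0003], [0, 0, -0.004], 0.031], [[0, 0.0015, -0.0003], [0, 0, -0.004], 0.031]]}}

```text
time: 11.08
eef_pos: [0.5713, -0.1471, 0.1017]
tool_rot: [-0.002, 0.908, 0.418, -0.002]
force: [-6.9, 3.4, 3.5]
gripper_width: 0.0311
```

```bash
python3 a.py; python3 k.py
```

```text
t 11.075 theta 0.5635 R 0.1593 z 0.1017 yawerr 0.0139 tilt [-0.0049  0.0025] F in/tangR/z -2.0 -7.4 3.5 w 0.0311
knob 0.121 [250.1, 278.4] 1161 theta 0.5554 R 0.166
knob 0.129 [250.1, 278.4] 1161 theta 0.5557 R 0.1603
```

Emit:
{"name": "move_arm", "arguments": {"motion": [[[0, -0.0015, 0], [0, 0, 0], 0.031], [[0, 0, 0], [0, 0, 0], 0.022], [[0, 0, 0], [0, 0, 0], 0.02], [[0, 0, 0], [0, 0, 0], 0.02]], "squeeze": 40}}

```text
time: 11.62
eef_pos: [0.57, -0.146, 0.1019]
tool_rot: [-0.002, 0.908, 0.418, -0.002]
force: [-2.6, 0.8, 1.6]
gripper_width: 0.0263
```

```bash
python3 a.py; python3 k.py
```

```text
t 11.625 theta 0.5525 R 0.1594 z 0.1019 yawerr 0.0257 tilt [-0.0055  0.0026] F in/tangR/z -1.2 -2.5 1.6 w 0.0263
knob 0.121 [253.6, 278.2] 1157 theta 0.5556 R 0.166
knob 0.129 [253.6, 278.2] 1157 theta 0.5552 R 0.1603
```

Emit:
{"name": "move_arm", "arguments": {"motion": [[[0, 0, -0.0015], [0, 0, 0], 0.02], [[0, 0, -0.0005], [0, 0, 0], 0.02], [[0, 0.003, 0], [0, 0, 0], 0.02], [[0, 0.0022, 0], [0, 0, -0.01], 0.02], [[0, 0, 0], [0, 0, 0], 0.02]]}}

```text
time: 12.3
eef_pos: [0.5712, -0.1471, 0.1019]
tool_rot: [-0.005, 0.906, 0.424, -0.005]
force: [-0.5, 1.3, -3.0]
gripper_width: 0.0269
```

```bash
python3 a.py; python3 k.py
```

```text
t 12.3 theta 0.5635 R 0.1594 z 0.1019 yawerr 0.0271 tilt [-0.013   0.0059] F in/tangR/z 0.7 -1.2 -3.0 w 0.0269
knob 0.121 [253.3, 278.2] 1156 theta 0.5666 R 0.166
knob 0.129 [253.3, 278.2] 1156 theta 0.5666 R 0.1602
```

Emit:
{"name": "move_arm", "arguments": {"motion": [[[0, 0, -0.0015], [-0.012, 0.006, 0], 0.02], [[0, 0.003, -0.001], [0, 0, 0], 0.02], [[0, 0.0015, 0], [0, 0, 0], 0.02], [[0, 0, 0], [0, 0, 0], 0.02]]}}

```text
time: 12.85
eef_pos: [0.5734, -0.149, 0.1019]
tool_rot: [-0.003, 0.905, 0.425, -0.0]
force: [1.6, 2.3, -10.5]
gripper_width: 0.027
```

```bash
python3 a.py; python3 k.py
```

```text
t 12.85 theta 0.5815 R 0.1594 z 0.1019 yawerr 0.0106 tilt [-0.0031  0.0048] F in/tangR/z 2.8 -0.3 -10.5 w 0.027
knob 0.121 [253.7, 277.9] 1160 theta 0.5842 R 0.1659
knob 0.129 [253.7, 277.9] 1160 theta 0.5843 R 0.1602
```

Emit:
{"name": "move_arm", "arguments": {"motion": [[[0, 0.0008, 0], [0, 0, 0], 0.02], [[0, 0, 0], [0, 0, 0], 0.02]]}}

```text
time: 13.15
eef_pos: [0.5738, -0.1493, 0.1016]
tool_rot: [-0.003, 0.905, 0.425, -0.001]
force: [-0.8, 3.2, -9.4]
gripper_width: 0.0267
```

```bash
python3 a.py; python3 k.py
```

```text
t 13.15 theta 0.5842 R 0.1594 z 0.1016 yawerr 0.0083 tilt [-0.0039  0.0051] F in/tangR/z 2.0 -2.6 -9.4 w 0.0267
knob 0.121 [253.7, 277.9] 1158 theta 0.5869 R 0.1657
knob 0.129 [253.7, 277.9] 1158 theta 0.5871 R 0.16
```

Emit:
{"name": "move_arm", "arguments": {"motion": [[[0, 0, 0], [0, 0, 0], 0.031], [[0, 0, 0], [0, 0, 0], 0.031], [[0, 0, 0], [0, 0, 0], 0.031]], "squeeze": 20}}

```text
time: 13.58
eef_pos: [0.5755, -0.1511, 0.1046]
tool_rot: [-0.001, 0.906, 0.424, 0.001]
force: [-2.6, 3.5, -3.0]
gripper_width: 0.031
```

```bash
python3 a.py; python3 k.py
```

```text
t 13.575 theta 0.6 R 0.1597 z 0.1046 yawerr -0.0103 tilt [0.0008 0.0025] F in/tangR/z 1.1 -4.2 -3.0 w 0.031
knob 0.121 [250.6, 265.4] 1072 theta 0.592 R 0.1603
knob 0.129 [250.6, 265.4] 1072 theta 0.5928 R 0.1551
```

Emit:
{"name": "move_arm", "arguments": {"motion": [[[0, -0.0013, 0], [0, 0, 0], 0.034], [[0, 0, 0], [0, 0, 0], 0.045], [[0, 0, 0], [0, 0, 0], 0.05]]}}

```text
time: 14.0
eef_pos: [0.5761, -0.1517, 0.1061]
tool_rot: [0.001, 0.906, 0.423, 0.002]
force: [0.0, -0.0, 0.8]
gripper_width: 0.05
```

```bash
python3 a.py; python3 k.py
```

```text
t 14.0 theta 0.6048 R 0.1598 z 0.1061 yawerr -0.0163 tilt [0.005  0.0004] F in/tangR/z -0.0 0.0 0.8 w 0.05
knob 0.121 [248.9, 263.7] 1041 theta 0.5909 R 0.1604
knob 0.129 [248.9, 263.7] 1041 theta 0.5918 R 0.1552
```

Emit:
{"name": "move_arm", "arguments": {"motion": [[[0, 0, -0.012], [0, 0, 0], 0.05], [[0, 0, -0.025], [0, 0, 0], 0.06], [[0, 0, -0.03], [0, 0, 0], 0.07], [[-0.01, 0, -0.03], [0, 0, 0], 0.07], [[-0.02, 0, -0.03], [0, 0, 0], 0.07], [[-0.03, 0, -0.02], [0, 0, 0], 0.07], [[0, 0, 0], [0, 0, 0], 0.07], [[0, 0, 0], [0, 0, 0], 0.07]]}}

```text
time: 15.05
eef_pos: [0.5371, -0.1978, 0.2638]
tool_rot: [0.003, 0.906, 0.424, 0.005]
force: [-0.5, -0.1, -1.3]
gripper_width: 0.07
```

```bash
python3 - <<'E'
from h import *
o=env.observe(); print(o['time'],o['eef_pos'],o['force'])
T=env.camera('top');S=env.camera('scene');W=env.camera('wrist')
for n,c in(('top',T),('scene',S)):
    for lo,hi,nm in(((0,150,60),(6,255,255),'red'),((8,100,50),(28,255,255),'or')):
        print(n,nm,blobs(c['image'],lo,hi,(140,90,350,300)))
for uv,n in blobs(W['image'],(0,150,60),(6,255,255)):
    if n>100: print('wred',uv,n,wray(o,W,*uv,.121).round(4))
a=T['image'][110:260,190:350,::-1]; b=S['image'][170:320,140:400,::-1]
cv2.imwrite('pics/e.png',np.hstack([cv2.resize(a,(320,300)),cv2.resize(b,(480,300))]))
cv2.imwrite('pics/w4.png',W['image'][:,:,::-1])
E
```

```text
15.05 [ 0.5370654  -0.19776131  0.26380365] [-0.53776866 -0.11766145 -1.27654489]
top red [([322.3, 189.8], 46)]
top or [([261.6, 139.7], 15), ([292.4, 216.3], 27), ([267.1, 219.9], 38)]
scene red [([185.4, 234.2], 72)]
scene or [([316.7, 174.0], 3), ([318.0, 177.3], 3), ([327.7, 177.0], 3), ([323.2, 180.4], 10), ([309.3, 185.0], 3), ([319.8, 185.0], 4), ([320.5, 188.5], 4), ([233.5, 204.6], 36), ([208.0, 220.1], 36), ([295.3, 260.7], 40)]
wred [250.5, 117.2] 351 [ 0.5743 -0.1505  0.121 ]
wred [474.5, 268.3] 612 [ 0.701 -0.51   0.121]
wred [486.4, 323.0] 101 [ 0.691  -0.6753  0.121 ]
```

View pics/e.png

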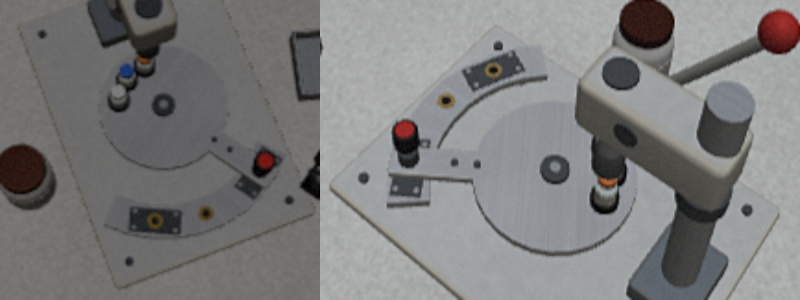

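View pics/w4.png

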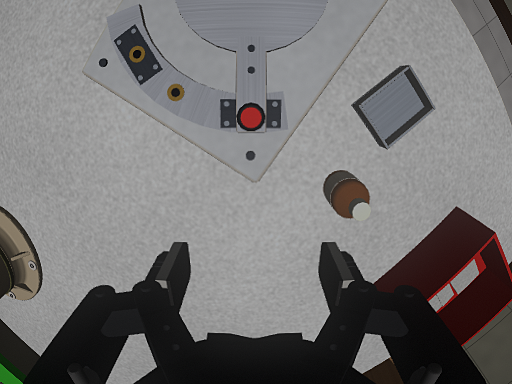

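The top and scene views show the orange vial under the bell, the blue and white vials standing, and nothing on the bench disturbed. The wrist view puts the knob on the right-hand bush. I'll triangulate the knob height to confirm the pin is home, then hand in.

```bash
python3 - <<'E'
from h import *
T=env.camera('top');S=env.camera('scene');A=[];B=[]
for cam,(u,v) in((T,(322.3,189.8)),(S,(185.4,234.2))):
    P=np.array(cam['pose']); d=P[:3,:3]@[(u-cam['cx'])/cam['fx'],(v-cam['cy'])/cam['fy'],1]; d/=np.linalg.norm(d)
    M=np.eye(3)-np.outer(d,d); A.append(M);B.append(M@P[:3,3])
k=np.linalg.lstsq(np.vstack(A),np.hstack(B),rcond=None)[0]; print(k)
if k[2]<.1235: print(env.finish_job())
E
```

```text
[ 0.57428835 -0.14990019  0.11985258]
the job is handed in; nothing more can be done
None
```

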